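Clear the wax drip plate, bring the last bottle to the front and hold the turntable

ROBOT

A 6-joint arm with a two-finger parallel gripper is mounted at the origin on the work surface. World frame = base frame: x ahead of the robot, y to its left, z up, the work surface at z = 0. Lengths are in m, angles in rad, forces in N, time in s.
With the tool pointing down it reaches from about 0.25 to 0.775 m from the base axis. Payload 4 kg.
Tool frame: the origin (TCP) lies on the centre line of the jaws, within the pads' length; the fingertips stand ahead of it and the grasp point (between the pads) lies 5 mm behind it (nose_length is the z of the fingertips in the tool frame, in m); z points along the fingers, y is the direction in which the jaws open and shut (so a half turn about z gives the same grasp; the last joint's range is limited). The gripper opens to 85 mm and grips with 20 to 120 N. Pads are 22 mm wide; open, the fingers measure 114 mm over their backs; the gripper's body (76 mm by 85 mm) begins 54 mm behind the grasp point. The pads swing forward as they close: fully open they stand 13 mm farther back than shut.
Start: joints at [1.121, 0.087, 1.371, -0, 1.684, -0.103], TCP at [0.187, 0.517, 0.245] pointing down, gripper open.
Joint ranges: [-3.1, 3.1], [-0.76, 2.03], [0.27, 2.55], [-1.08, 4.22], [0.17, 2.65], [-2.57, 2.57]. Speed limits (rad/s): [2.79, 2.79, 3.14, 3.14, 3.14, 3.14].

INTERFACE

Orientations are given as [roll, pitch, yaw] about the fixed x, y, z axes, in that order (R = Rz(yaw) Ry(pitch) Rx(roll)).
In Python, from plant import * gives the robot as it stands.
- The arm moves only by the shell command python3 -m jog 'ROWS' [OPENING] [FORCE]. ROWS is JSON, a list of rows, each an object of numbers: "x", "y", "z": the shift along the tool's x, y, z in units of 0.05 m (1.0 is 0.05 m); "ax", "ay", "az": the turn, a rotation vector about the tool's x, y, z in units of 0.15 rad (1.0 is 0.15 rad). In form: [{"x": .., "y": .., "z": .., "ax": .., "ay": .., "az": ..}, ...]. A call has 1 to 5 rows; each row shifts and turns the commanded pose from where the row before left it, along the tool's axes as they then stand; what a row does not reach is not made up. A row lasts 1/10 s, in which the tool goes at most 50 mm and 8.59 degrees, less where a joint would pass 70% of its speed; a pose out of reach is approached as far as the arm can. A call with a number of a shift or a turn outside -1 to 1 is refused whole. A call with a gripper value outside its range is refused whole. OPENING is the finger opening in mm, from 0 to 85.4, set as the call begins (- or left out, the last holds). The fingers move at their own pace and stop on an object; FORCE is the grip in N (left out, the last holds). Time passes only in rows, so rows that do not move let the fingers close. It gives the time, the measured TCP pose, the force and the opening at its end, in the units of the state.
- observe(): the state, without advancing time (a new reading comes with each control period).
- camera(name): name is "side" or "top" or "wrist"; returns the picture (420x560x3 uint8, red, green, blue); there is no depth.
- camera_model(name): a dict with "vfov" (degrees; the focal length in pixels is half the picture's height over the tangent of half this angle, whatever the lens; pixels are square), "cx", "cy" (the principal point, pixels), "pose" (4x4, takes a point from camera to world coordinates). Camera axes: x right, y down, z forward; pixel columns grow to the right and rows downward; lengths in m; the calibration is good to about 2 mm. A picture is of the moment at which its call begins: read the wrist's pose just before it. camera_model takes no time and is no camera call; for the wrist camera it gives the pose at the moment of the call.
- close_job(): hands the job in, once; it reports no verdict.
The state is a dict: "t": time; "qpos": joint angles; "joint_velocities": joint speeds; "joint_torque": joint torques, N m; "tool_pos": TCP position; "tool_rot": TCP orientation; "force": force on the tool from outside, world axes, zero at the start; "torque": the same for the moment, N m; "finger_gap": opening from 0.0 (shut) to 1.0 (fully open).
Only numpy, scipy, OpenCV 4.12 (cv2) and the standard library are available. Lean on these libraries where they do the work, as an engineer would, in place of code of your own. Each camera call takes 0.05 s, during which the arm holds its last target.

TASK

We are about to wax the last bottle: with the blue scraper block, sweep all four loose wax chips off the steel drip plate into the trough along its edge, then stand the block back on the bench. Then gently turn the bottle turntable until the one bare, gold-capped bottle is at the yellow front arrow. Finish while still gripping the turntable's black bar handle, holding it still there so I can lift the bottle out; keep all the bottles standing, don't touch the chips with the fingers, and leave the other things on the bench where they are.

Things in the scene. Friction and masses are not known exactly. Their poses are not given: they have to be found in the camera images.
- plate: Fixed steel drip plate, left or right of the turntable, 170 mm (x) by 172 mm (y), flat top 24 mm above the bench. Origin: under the plate's centre, on the bench; x points across the plate to the trough. Near edge (x = -85 mm) open; side lips 4 mm thick, 8 mm high, 164 mm clear between them. The top ends at x = +85 mm and drops straight into the trough.
- trough_mid (a point): Trough along the far edge of the drip plate, fixed to it, open above; point: centre of its floor, 6 mm above the bench, at x = 119 mm from the plate's origin; axes as the plate's. Inside 68 mm (x) by 164 mm (y), outer walls up to 32 mm above the bench.
- chip1_mid (a point): loose dark-red chip of hardened wax, about 20 to 28 mm across, 8 mm thick, 12 g, lying on the drip plate; point at its centre
- chip2_mid (a point): loose dark-red chip of hardened wax, about 20 to 28 mm across, 8 mm thick, 12 g, lying on the drip plate; point at its centre
- chip3_mid (a point): loose dark-red chip of hardened wax, about 20 to 28 mm across, 8 mm thick, 12 g, lying on the drip plate; point at its centre
- chip4_mid (a point): loose dark-red chip of hardened wax, about 20 to 28 mm across, 8 mm thick, 12 g, lying on the drip plate; point at its centre
- scraper_mid (a point): Blue scraper block, about 260 g, 75 mm tall, standing on the bench before the plate's open near edge. Point: its centre, 37.5 mm up. Own y along its length, x through its thickness, z up. Foot (lower 30 mm, steel-edged): 30 mm thick, 140 mm long; grip above it (upper 45 mm): 22 mm thick, 116 mm long. Sweeps with a long side of the foot, either way round.
- station: Fixed foot of the bottle turntable. Origin: on the bench, on the turntable's upright axis. The front is its own -x direction: there a yellow arrow, 145 to 180 mm from the axis and 10 mm above the bench, points in at the deck. A bottle at the front stands 80 mm from the axis in that direction.
- turntable (a joint): angle of the turntable on its foot, rad, 0 at the start of every run wherever it stands, growing counter-clockwise seen from above; it turns endlessly both ways on a light bearing (about 0.1 N m to turn, no spring, no stops) and stays where it is left
- handle_grip (a point): Black bar handle on top of the turntable's centre post, turning with it: 90 mm long, 18 mm thick, 28 mm tall. Point: its centre, on the turntable's axis, 250 mm above the bench. Own x along the bar, y through its thickness. Bottle caps reach 218 mm above the bench and stand 64 mm or more from the axis, so the space around and above the bar is free.
- handle: the same black bar handle; origin at its centre, axes as for handle_grip
- bare_mid (a point): brown glass beer bottle, 61 mm in diameter and 178 mm tall, the only one on the turntable without wax: bare neck and gold crown cap. It stands loose in one of the six wire rings of the turntable's deck, 80 mm from the axis, on the deck 40 mm above the bench. Point: its centre, half-way up.
- wax1_mid (a point): brown glass beer bottle, 61 mm in diameter and 178 mm tall, neck and cap dipped in red wax; stands loose in another of the six rings (60 degrees apart, 80 mm from the axis). Point: its centre, half-way up.
- wax2_mid (a point): brown glass beer bottle, 61 mm in diameter and 178 mm tall, neck and cap dipped in red wax; stands loose in another of the six rings (60 degrees apart, 80 mm from the axis). Point: its centre, half-way up.
- wax3_mid (a point): brown glass beer bottle, 61 mm in diameter and 178 mm tall, neck and cap dipped in red wax; stands loose in another of the six rings (60 degrees apart, 80 mm from the axis). Point: its centre, half-way up.
- wax4_mid (a point): brown glass beer bottle, 61 mm in diameter and 178 mm tall, neck and cap dipped in red wax; stands loose in another of the six rings (60 degrees apart, 80 mm from the axis). Point: its centre, half-way up.
- wax5_mid (a point): brown glass beer bottle, 61 mm in diameter and 178 mm tall, neck and cap dipped in red wax; stands loose in another of the six rings (60 degrees apart, 80 mm from the axis). Point: its centre, half-way up.
- spare_mid (a point): bystander: spare brown bottle with a gold cap but no label, standing on the bench at one side (not on the turntable), 61 mm by 178 mm; point half-way up
- tape_mid (a point): bystander: roll of brown paper tape lying on the bench near its middle, 94 mm in diameter, 48 mm tall; point at its centre
- cap_tub_mid (a point): bystander: white tub heaped with gold crown caps, standing on the bench at one side, 88 mm in diameter, 70 mm tall; point 30 mm up
Mind the look-alikes: they are no part of the job. Leave any green look-alike of the part that bears wax5_mid alone.

How it is judged:
By the outcome, as a careful person would: the job done as asked, in the order asked, and still so for the second after the job is handed in, while the arm keeps its last pose, push and grip.
It also fails if it takes over 72 s, if anything falls off the work surface, if the arm or the gripper's body presses on something with over 40 N, if the wrist force passes 120 N, or if a joint passes its speed limit or range.

## Working session

There is one attempt and no reset: what is moved stays moved. The work goes in short steps, Python scripts to look and compute and a shell command to move; the robot and the scene stay as the last step left them, time stands still between calls to the robot, and variables do not carry over. Pictures are saved under pics/ and viewed, and the job is handed in when it is done.

```bash
ls; mkdir -p pics
python3 - <<'E'
from plant import *
import cv2,numpy as np
print(observe())
for n in ["side","top","wrist"]:
    m=camera_model(n); print(n,m)
    cv2.imwrite(f"pics/{n}0.png",camera(n)[:,:,::-1])
E
```

```text
pics
{'t': 0.0, 'qpos': array([ 1.12086322e+00,  8.79922568e-02,  1.37228569e+00,  4.26716414e-06,
        1.68356601e+00, -1.03081396e-01]), 'joint_velocities': array([ 0.0006498 , -0.0001387 ,  0.00263522, -0.00126534, -0.00063878,
        0.00123261]), 'joint_torque': array([-3.34124106e-04, -3.51864696e+01, -3.13267851e+01, -6.34195817e-05,
        1.07555167e-02, -1.10167090e-05]), 'tool_pos': array([0.18675769, 0.51683016, 0.24410276]), 'tool_rot': array([-3.13935374e+00, -2.35875289e-04,  2.79474116e+00]), 'force': array([-0.85755089,  0.35479427,  0.40027063]), 'torque': array([-0.03382063,  0.02096642,  0.02842478]), 'finger_gap': 0.999689171082675}
side {'vfov': 47.853900794564105, 'cx': 282.0702740779258, 'cy': 221.76140781859908, 'pose': array([[-0.98841191, -0.08092707,  0.12842395,  0.35526191],
       [-0.15172302,  0.50054525, -0.85231131,  1.0902927 ],
       [ 0.00469306, -0.86191952, -0.50702339,  0.81060185],
       [ 0.        ,  0.        ,  0.        ,  1.        ]])}
top {'vfov': 44.65035892376241, 'cx': 273.5740323845413, 'cy': 220.31692705595523, 'pose': array([[ 0.01130838, -0.99729957,  0.07256503,  0.45545374],
       [-0.99984494, -0.01225718, -0.01264321,  0.0045114 ],
       [ 0.01349851, -0.07241081, -0.99728354,  1.39572477],
       [ 0.        ,  0.        ,  0.        ,  1.        ]])}
wrist {'vfov': 63.17231031806634, 'cx': 276.97902238511193, 'cy': 210.7520112623452, 'pose': array([[ 0.34005547,  0.89690278,  0.28271483,  0.11486594],
       [ 0.94040401, -0.3238118 , -0.10385666,  0.54320385],
       [-0.00160293,  0.30118319, -0.95356495,  0.37215126],
       [ 0.        ,  0.        ,  0.        ,  1.        ]])}
```

View pics/side0.png

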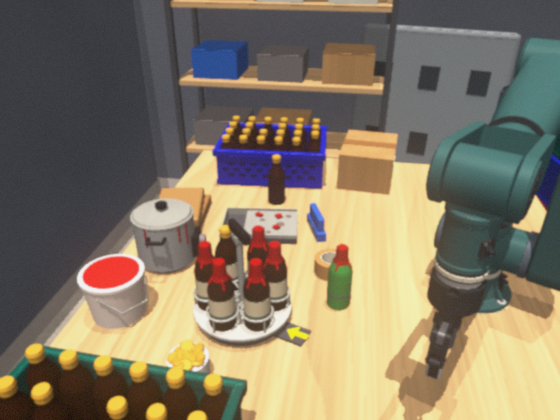

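View pics/top0.png

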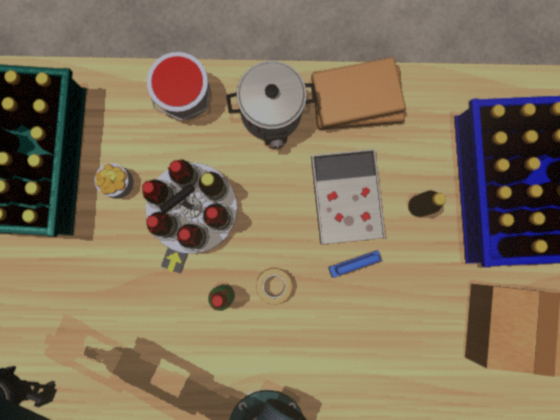

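View pics/wrist0.png

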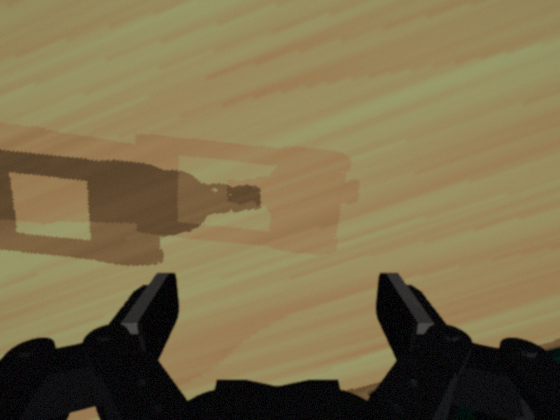

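The top view shows the plate at (348,197) with its dark trough at the top, i.e. +x. The blue scraper is at (355,264), the turntable at (190,207) with the gold cap at (212,180), and the arrow at (175,260). The green look-alike is at (221,297) and the tape at (274,286).

```bash
cat > h.py <<'E'
from plant import *
import cv2,numpy as np
def ray(m,u,v):
    f=210/np.tan(np.radians(m["vfov"])/2); T=np.array(m["pose"])
    d=T[:3,:3]@np.array([(u-m["cx"])/f,(v-m["cy"])/f,1]); return T[:3,3],d
def plane(m,u,v,z):
    o,d=ray(m,u,v); return o+d*(z-o[2])/d[2]
def proj(m,p):
    f=210/np.tan(np.radians(m["vfov"])/2); T=np.array(m["pose"])
    c=T[:3,:3].T@(np.array(p)-T[:3,3]); return c[0]/c[2]*f+m["cx"],c[1]/c[2]*f+m["cy"]
def comps(mask,mn=8):
    n,l,s,c=cv2.connectedComponentsWithStats(mask.astype(np.uint8),connectivity=8)
    return [(tuple(c[i].round(1)),s[i][4],l==i) for i in range(1,n) if s[i][4]>=mn]
def hsv(img): return cv2.cvtColor(img,cv2.COLOR_RGB2HSV).astype(int)
E
python3 - <<'E'
from h import *
m=camera_model("top"); img=cv2.imread("pics/top0.png")
cv2.imwrite("pics/t_plate.png",cv2.resize(img[140:290,290:430],None,fx=4,fy=4,interpolation=cv2.INTER_CUBIC))
cv2.imwrite("pics/t_table.png",cv2.resize(img[145:320,130:310],None,fx=3.4,fy=3.4,interpolation=cv2.INTER_CUBIC))
H=hsv(img[:,:,::-1].copy()); h,s,v=H[...,0],H[...,1],H[...,2]
blue=(h>100)&(h<125)&(s>120)&(v>60)
for c,a,k in comps(blue,40):
    ys,xs=np.nonzero(k); r=cv2.minAreaRect(np.c_[xs,ys].astype(np.float32)); print("blue",c,a,r)
red=((h<8)|(h>172))&(s>130)&(v>60)
for c,a,k in comps(red): print("red",c,a,plane(m,*c,.028).round(4))
yel=(h>22)&(h<35)&(s>150)&(v>140)
for c,a,k in comps(yel): print("yel",c,a,plane(m,*c,.01).round(4),plane(m,*c,.218).round(4))
E
```

```text
blue (np.float64(501.4), np.float64(191.0)) 3341 ((517.7496948242188, 181.15550231933594), (167.4733123779297, 88.67237091064453), 87.90474700927734)
blue (np.float64(462.2), np.float64(190.4)) 459 ((462.0889892578125, 188.99269104003906), (146.4923095703125, 3.986590623855591), 85.30713653564453)
blue (np.float64(538.6), np.float64(172.2)) 517 ((536.5, 175.50003051757812), (26.057968139648438, 56.913612365722656), 48.8140754699707)
blue (np.float64(354.9), np.float64(263.5)) 477 ((354.69232177734375, 263.4615478515625), (9.762722969055176, 50.92147445678711), 70.55996704101562)
red (np.float64(176.6), np.float64(80.9)) 1946 [0.9331 0.2561 0.028 ]
red (np.float64(175.5), np.float64(168.0)) 158 [0.6931 0.2531 0.028 ]
red (np.float64(186.0), np.float64(172.4)) 10 [0.6815 0.2246 0.028 ]
red (np.float64(148.1), np.float64(188.2)) 139 [0.6373 0.3251 0.028 ]
red (np.float64(365.0), np.float64(191.4)) 41 [ 0.6363 -0.2587  0.028 ]
red (np.float64(332.1), np.float64(195.8)) 48 [ 0.6232 -0.1698  0.028 ]
red (np.float64(154.8), np.float64(197.9)) 16 [0.6113 0.3064 0.028 ]
red (np.float64(212.1)
[... 1076 characters left out ...]
841 -0.6188  0.218 ]
yel (np.float64(501.4), np.float64(161.7)) 14 [ 0.726  -0.6393  0.01  ] [ 0.6854 -0.5426  0.218 ]
yel (np.float64(505.4), np.float64(164.9)) 16 [ 0.7172 -0.6502  0.01  ] [ 0.6779 -0.5519  0.218 ]
yel (np.float64(118.7), np.float64(175.3)) 19 [0.674  0.4101 0.01  ] [0.6412 0.3492 0.218 ]
yel (np.float64(536.7), np.float64(190.2)) 58 [ 0.6481 -0.7352  0.01  ] [ 0.6192 -0.6242  0.218 ]
yel (np.float64(539.0), np.float64(218.1)) 64 [ 0.5713 -0.7395  0.01  ] [ 0.5539 -0.6278  0.218 ]
yel (np.float64(508.4), np.float64(218.9)) 40 [ 0.5681 -0.6552  0.01  ] [ 0.5512 -0.5562  0.218 ]
yel (np.float64(541.5), np.float64(245.8)) 74 [ 0.4956 -0.7444  0.01  ] [ 0.4896 -0.632   0.218 ]
```

```bash
python3 -m jog --help | head -20
```

```text
invalid input: not JSON, or not a number
```

View pics/t_plate.png

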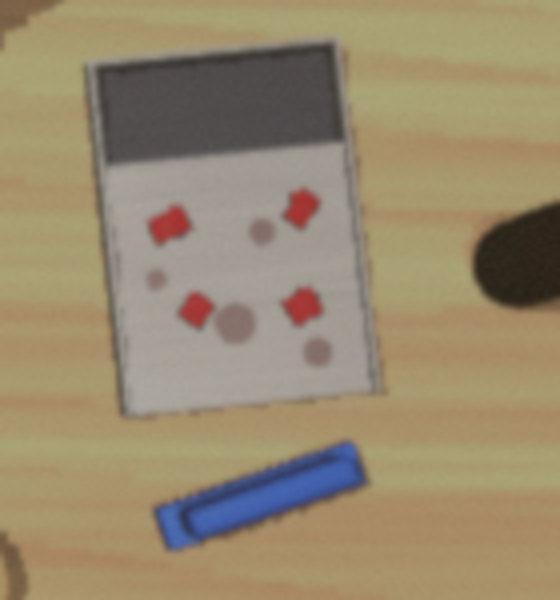

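View pics/t_table.png

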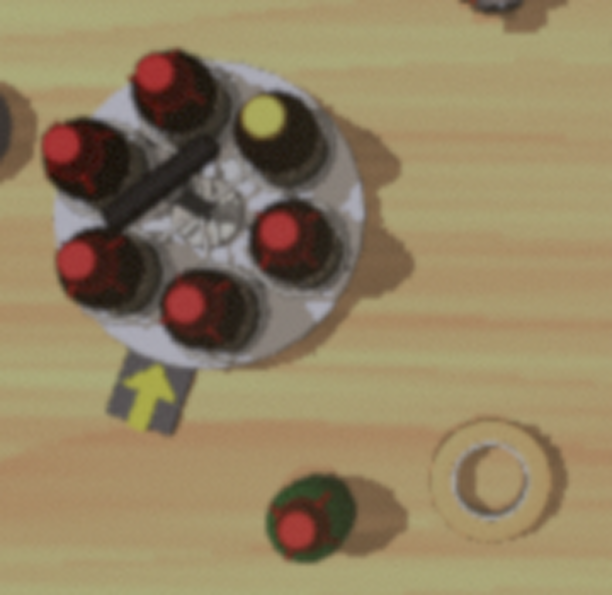

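The plate crop shows four red chips, all within the block's 140 mm span. The table crop shows the bare bottle at upper right, roughly opposite the arrow at lower left. Next I'll measure these.

```bash
python3 - <<'E'
from h import *
m=camera_model("top"); s=camera_model("side")
P=lambda u,v,z,k=4,o=(290,140):plane(m,o[0]+(u+.5)/k-.5,o[1]+(v+.5)/k-.5,z)[:2]
# plate: near corners (top z .024 ), far outer trough corners z .032
A=P(128,415,.024);B=P(378,392,.024);C=P(92,65,.032);D=P(340,42,.032);E1=P(106,163,.024);F=P(345,141,.024)
for n,p in zip("ABCDEF",(A,B,C,D,E1,F)): print(n,p.round(4))
print("near w",np.linalg.norm(A-B),"edge w",np.linalg.norm(E1-F))
d=[(D-B),(C-A)]; print("x dir deg",[np.degrees(np.arctan2(q[1],q[0])).round(2) for q in d],"len",[np.linalg.norm(q).round(4) for q in d])
w=A-B;print("y dir",np.degrees(np.arctan2(w[1],w[0]))-90, "edge",np.degrees(np.arctan2((E1-F)[1],(E1-F)[0]))-90)
th=np.mean([np.arctan2(q[1],q[0]) for q in d]); X=np.array([np.cos(th),np.sin(th)]);Y=np.array([-X[1],X[0]])
mid=(A+B)/2; em=(E1+F)/2; O=(mid+em)/2
print("O",O.round(4),"len",(em-mid)@X, "th",np.degrees(th))
for c in [(365,191.4),(332.1,195.8),(365.3,216.1),(338.9,216.9)]:
    p=plane(m,*c,.03)[:2]-O; print("chip",(p@X).round(4),(p@Y).round(4))
# scraper foot corners z .03
q=[P(u,v,z) for u,v,z in[(155,508,.03),(350,442,.03),(368,483,.0),(168,550,.0)]]
print("foot",[x.round(4) for x in q])
g=[P(u,v,.075) for u,v in [(180,518),(355,458),(365,475),(197,535)]]
print("grip",[x.round(4) for x in g], np.mean(g,0).round(4))
# side view bits
T=lambda u,v,z:P(u,v,z,3.4,(130,145))
h1,h2=T(110,218,.264),T(212,146,.264); print("handle",h1.round(4),h2.round(4),((h1+h2)/2).round(4),np.degrees(np.arctan2(*(h2-h1)[::-1])),np.linalg.norm(h2-h1))
caps=[T(u,v,.218) for u,v in[(262,117),(155,73),(62,144),(77,264),(185,303),(279,232)]]
cc=np.mean(caps,0);print("capcentre",cc.round(4),[(np.linalg.norm(c-cc).round(4),np.degrees(np.arctan2(*(c-cc)[::-1])).round(1)) for c in caps])
tip=T(155,362,.01);tail=T(142,428,.01);print("arrow",tip.round(4),tail.round(4),np.degrees(np.arctan2(*(tail-cc)[::-1])),np.degrees(np.arctan2(*(tip-cc)[::-1])),np.linalg.norm(tip-cc),np.linalg.norm(tail-cc))
E
python3 -c "
import cv2
i=cv2.imread('pics/side0.png');cv2.imwrite('pics/s_tab.png',cv2.resize(i[190:370,180:370],None,fx=3.2,fy=3.2,interpolation=2))"
```

```text
A [ 0.4948 -0.1426]
B [ 0.5122 -0.3109]
C [ 0.7305 -0.1163]
D [ 0.7486 -0.2843]
E [ 0.6651 -0.1269]
F [ 0.6823 -0.2892]
near w 0.16922900289100878 edge w 0.16320794413804451
x dir deg [np.float64(6.42), np.float64(6.36)] len [np.float64(0.2379), np.float64(0.2372)]
y dir 5.911746645186156 edge 6.057744088205951
O [ 0.5886 -0.2174] len 0.1712462780872112 th 6.389202122617123
chip 0.0425 -0.046
chip 0.0394 0.0437
chip -0.0239 -0.0393
chip -0.019 0.0317
foot [array([ 0.4329, -0.1602]), array([ 0.4783, -0.2906]), array([ 0.451 , -0.3093]), array([ 0.4041, -0.1728])]
grip [array([ 0.4274, -0.1709]), array([ 0.4673, -0.2841]), array([ 0.4564, -0.2905]), array([ 0.4167, -0.1819])] [ 0.4419 -0.2319]
handle [0.5604 0.2377] [0.6086 0.1725] [0.5845 0.2051] -53.587718054637 0.08109342847381373
capcentre [0.5853 0.2071] [(np.float64(0.079), np.float64(-50.9)), (np.float64(0.0801), np.float64(8.8)), (np.float64(0.0797), np.float64(68.3)), (np.float64(0.0807), np.float64(130.3)), (np.float64(0.0786), np.float64(-171.2)), (np.float64(0.0798), np.float64(-111.1))]
arrow [0.4697 0.2513] [0.4175 0.2603] 162.4018360047916 159.03650762137622 0.12379607402753891 0.17608820727768246
```

View pics/s_tab.png

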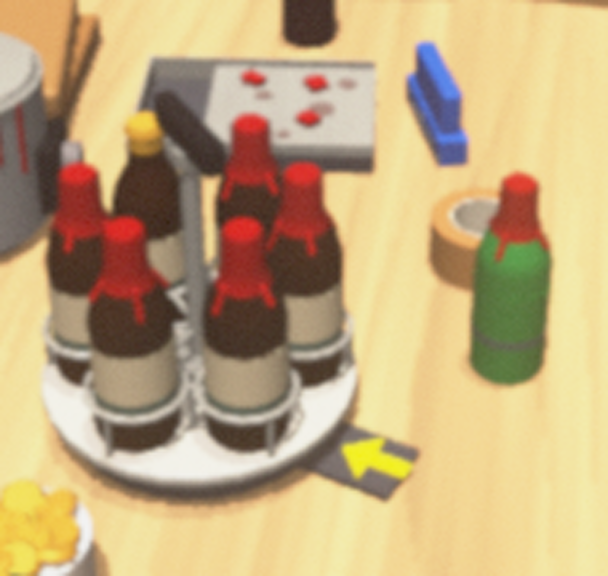

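```bash
python3 -c "
import plant;print([n for n in dir(plant) if not n.startswith('_')]); print(getattr(plant,'nose_length',None))"
```

```text
['IKError', 'camera', 'camera_model', 'close_job', 'nose_length', 'observe']
0.014
```

```bash
cat >> h.py <<'E'
def go(x=None,y=None,z=None,yaw=None):
    """print remaining tool-frame shift (units .05 m) and turn (units .15 rad)"""
    from scipy.spatial.transform import Rotation as Ro
    o=observe(); p=o["tool_pos"]; r=Ro.from_euler("xyz",o["tool_rot"])
    t=np.array([p[0] if x is None else x,p[1] if y is None else y,p[2] if z is None else z])
    yw=o["tool_rot"][2] if yaw is None else np.radians(yaw)
    R2=Ro.from_euler("xyz",[np.pi,0,yw])
    print("t",round(o["t"],2),"pos",p.round(4),"yaw",np.degrees(o["tool_rot"][2]).round(2),"j6",o["qpos"][5].round(3),"F",o["force"].round(1),"gap",o["finger_gap"].round(3))
    print("turn",((r.inv()*R2).as_rotvec()/.15).round(2)," shift now-axes",(r.inv().apply(t-p)/.05).round(2)," shift after-turn axes",(R2.inv().apply(t-p)/.05).round(2))
E
python3 -m jog '[{"az":0.98},{"az":0.98},{"az":0.98},{"az":0.98},{"az":0.98}]'
python3 -m jog '[{"az":0.98},{"x":-0.6},{"x":-1},{"x":-1},{"x":-1}]'
python3 -m jog '[{"x":-1},{"x":-1},{"x":-1},{"x":-1},{"x":-1}]'
python3 - <<'E'
from h import *
go(.442,-.2325,.20,109.2)
m=camera_model("top");img=cv2.imread("pics/top0.png")[:,:,::-1].copy();H=hsv(img);h,s,v=H[...,0],H[...,1],H[...,2]
for n in("top","side"):
    m=camera_model(n);img=cv2.imread(f"pics/{n}0.png")[:,:,::-1].copy();H=hsv(img);h,s,v=H[...,0],H[...,1],H[...,2]
    k=(h>20)&(h<38)&(s>(110 if n=="top" else 190))&(v>100)
    for c,a,mk in comps(k,30):
        p=plane(m,*c,.01)
        if abs(p[0]-.44)<.05 and abs(p[1]-.255)<.05:
            ys,xs=np.nonzero(mk);pts=np.array([plane(m,x,y,.01)[:2] for x,y in zip(xs,ys)])
            e,V=np.linalg.eigh(np.cov(pts.T));ax=V[:,1];pr=(pts-pts.mean(0))@ax
            c0=np.array([.585,.206]);q=pts.mean(0)-c0
            print(n,c,a,p.round(4),"axis",np.degrees(np.arctan2(ax[1],ax[0])),"ext",pr.min(),pr.max(),"radial",np.degrees(np.arctan2(q[1],q[0])),np.linalg.norm(q), "off",np.cross(ax,q))
print("deck",plane(camera_model("top"),130+(208.5)/3.4,145+212.5/3.4,.04))
E
```

```text
validation failed for argument at $[0]...
validation failed for argument at $[0]...
validation failed for argument at $[0]...
Traceback (most recent call last):
  File "h.py", line 22, in go
    print("t",round(o["t"],2),"pos",p.round(4),"yaw",np.degrees(o["tool_rot"][2]).round(2),"j6",o["qpos"][5].round(3),"F",o["force"].round(1),"gap",o["finger_gap"].round(3))
                                                                                                                                                    ^^^^^^^^^^^^^^^^^^^^^
AttributeError: 'float' object has no attribute 'round'
```

```bash
sed -i 's/o\["finger_gap"\].round(3)/round(o["finger_gap"],3)/' h.py
python3 -m jog '[{"x":0,"y":0,"z":0,"ax":0,"ay":0,"az":0.98},{"x":0,"y":0,"z":0,"ax":0,"ay":0,"az":0.98},{"x":0,"y":0,"z":0,"ax":0,"ay":0,"az":0.98},{"x":0,"y":0,"z":0,"ax":0,"ay":0,"az":0.98},{"x":0,"y":0,"z":0,"ax":0,"ay":0,"az":0.98}]'
python3 - <<'E'
from h import *
go(.442,-.2325,.20,109.2)
for n in("top","side"):
    m=camera_model(n);img=cv2.imread(f"pics/{n}0.png")[:,:,::-1].copy();H=hsv(img);h,s,v=H[...,0],H[...,1],H[...,2]
    k=(h>20)&(h<38)&(s>(110 if n=="top" else 190))&(v>100)
    for c,a,mk in comps(k,30):
        p=plane(m,*c,.01)
        if abs(p[0]-.44)<.05 and abs(p[1]-.255)<.05:
            ys,xs=np.nonzero(mk);pts=np.array([plane(m,x,y,.01)[:2] for x,y in zip(xs,ys)])
            e,V=np.linalg.eigh(np.cov(pts.T));ax=V[:,1];pr=(pts-pts.mean(0))@ax
            c0=np.array([.585,.206]);q=pts.mean(0)-c0
            print(n,c,a,p.round(4),"axis",np.degrees(np.arctan2(ax[1],ax[0])),"ext",pr.min(),pr.max(),"radial",np.degrees(np.arctan2(q[1],q[0])),np.linalg.norm(q), "off",ax[0]*q[1]-ax[1]*q[0])
print("deck",plane(camera_model("top"),130+(208.5)/3.4,145+212.5/3.4,.04))
E
```

```text
t: 0.65
tool_pos: [0.1869, 0.5171, 0.2448]
tool_rot: [-3.141, 0.001, 2.054]
force: [0.2, 0.4, 0.4]
finger_gap: 0.998
t 0.65 pos [0.1869 0.5171 0.2448] yaw 117.67 j6 0.638 F [0.2 0.4 0.4] gap 0.998
turn [-0.    0.    0.99]  shift now-axes [-15.65  -2.44   0.91]  shift after-turn axes [-15.84  -0.11   0.9 ]
top (np.float64(172.9), np.float64(261.2)) 152 [0.4425 0.2569 0.01  ] axis 160.19424790261195 ext -0.024449129135856063 0.028106770518637626 radial 160.37880099153884 0.15136065065120521 off 0.00048754075000601027
side (np.float64(296.4), np.float64(333.1)) 106 [0.4449 0.2564 0.01  ] axis 161.29210354043423 ext -0.022507103420466957 0.026396766661348776 radial 160.2154817951057 0.1489267665443722 off -0.002798257765851929
deck [0.58555973 0.20627934 0.04      ]
```

```bash
python3 -m jog '[{"x":-0.5,"y":0,"z":0,"ax":0,"ay":0,"az":0.99},{"x":-1,"y":0,"z":0,"ax":0,"ay":0,"az":0},{"x":-1,"y":0,"z":0,"ax":0,"ay":0,"az":0},{"x":-1,"y":0,"z":0,"ax":0,"ay":0,"az":0},{"x":-1,"y":0,"z":0,"ax":0,"ay":0,"az":0}]'
python3 -m jog '[{"x":-1,"y":0,"z":0,"ax":0,"ay":0,"az":0},{"x":-1,"y":0,"z":0,"ax":0,"ay":0,"az":0},{"x":-1,"y":0,"z":0,"ax":0,"ay":0,"az":0},{"x":-1,"y":0,"z":0,"ax":0,"ay":0,"az":0},{"x":-1,"y":0,"z":0,"ax":0,"ay":0,"az":0}]'
python3 -m jog '[{"x":-1,"y":0,"z":0,"ax":0,"ay":0,"az":0},{"x":-1,"y":0,"z":0,"ax":0,"ay":0,"az":0},{"x":-1,"y":0,"z":0,"ax":0,"ay":0,"az":0},{"x":-1,"y":0,"z":0,"ax":0,"ay":0,"az":0},{"x":-0.9,"y":0,"z":0.3,"ax":0,"ay":0,"az":0}]'
python3 - <<'E'
from h import *
go(.442,-.2325,.20,109.2)
m=camera_model("wrist");np.save("w1.npy",m);i=camera("wrist");cv2.imwrite("pics/w1.png",i[:,:,::-1])
print([np.round(proj(m,p),0) for p in [(.442,-.2325,.075),(.442,-.2325,0)]])
go(.442,-.2325,.20,109.2)
E
```

```text
t: 1.15
tool_pos: [0.2655, 0.3048, 0.2449]
tool_rot: [-3.142, 0.0, 1.912]
force: [0.9, -0.1, 0.6]
finger_gap: 0.999
t: 1.65
tool_pos: [0.3489, 0.0691, 0.2453]
tool_rot: [3.141, 0.0, 1.912]
force: [1.4, 0.2, -1.0]
finger_gap: 0.997
t: 2.15
tool_pos: [0.432, -0.1629, 0.232]
tool_rot: [3.138, 0.003, 1.91]
force: [0.9, -0.5, 0.3]
finger_gap: 0.994
t 2.15 pos [ 0.432  -0.1629  0.232 ] yaw 109.43 j6 -0.823 F [ 0.9 -0.5  0.3] gap 0.994
turn [0.02 0.02 0.03]  shift now-axes [-1.38 -0.28  0.64]  shift after-turn axes [-1.38 -0.27  0.64]
[array([261., 268.]), array([264., 237.])]
t 2.2 pos [ 0.4319 -0.1678  0.2269] yaw 109.15 j6 -0.824 F [ 1.9 -5.2 -1.1] gap 1.003
turn [-0.02  0.02 -0.01]  shift now-axes [-1.29 -0.23  0.54]  shift after-turn axes [-1.29 -0.23  0.54]
```

View pics/w1.png

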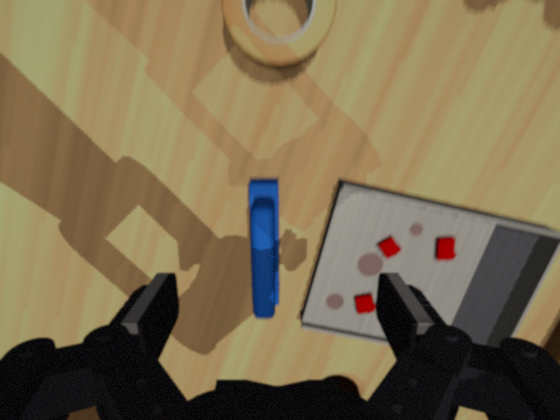

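Wrist view: the block's foot spans rows 180–318 at column 263, within about 2 px of my projection. Moving over it and descending.

```bash
python3 -m jog '[{"x":-0.7,"y":-0.12,"z":0.25,"ax":0,"ay":0,"az":0},{"x":-0.59,"y":-0.11,"z":0.3,"ax":0,"ay":0,"az":0},{"x":0,"y":0,"z":0.5,"ax":0,"ay":0,"az":0},{"x":0,"y":0,"z":0,"ax":0,"ay":0,"az":0},{"x":0,"y":0,"z":0,"ax":0,"ay":0,"az":0}]'
python3 - <<'E'
from h import *
go(.442,-.2325,.052,109.2)
m=camera_model("wrist");i=camera("wrist");cv2.imwrite("pics/w2.png",i[:,:,::-1])
H=hsv(i);k=(H[...,0]>100)&(H[...,0]<125)&(H[...,1]>120)&(H[...,2]>60)
for c,a,mk in comps(k,300):
    ys,xs=np.nonzero(mk);print(c,a,cv2.minAreaRect(np.c_[xs,ys].astype(np.float32)))
print([np.round(proj(m,p),0) for p in [(.442,-.2325,.075),(.442,-.2325,0)]])
E
```

```text
t: 2.7
tool_pos: [0.4411, -0.2239, 0.1773]
tool_rot: [-3.141, -0.002, 1.911]
force: [0.5, -0.0, 0.2]
finger_gap: 0.999
t 2.7 pos [ 0.4411 -0.2239  0.1773] yaw 109.52 j6 -0.925 F [ 0.5 -0.   0.2] gap 0.999
turn [-0.01 -0.01  0.04]  shift now-axes [-0.17 -0.04  2.51]  shift after-turn axes [-0.17 -0.04  2.51]
(np.float64(276.0), np.float64(203.2)) 5641 ((275.5, 207.0), (170.0, 35.0), 90.0)
[array([274., 228.]), array([274., 200.])]
```

View pics/w2.png

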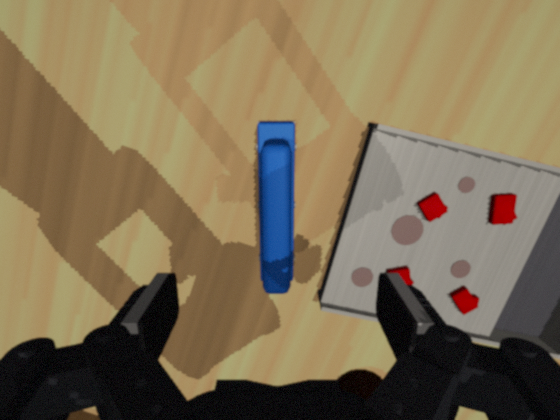

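```bash
python3 - <<'E'
from h import *
m=camera_model("wrist")
u=np.array([np.cos(np.radians(109.2)),np.sin(np.radians(109.2))]);c=np.array([.442,-.2325])
for r,z in[(122,.03),(140,.075),(287,.075),(292,.03),(292,.0)]:
    p=plane(m,276,r,z)[:2]; print(r,z,p.round(4),((p-c)@u).round(4))
E
python3 -c "
import cv2
i=cv2.imread('pics/w2.png');cv2.imwrite('pics/w2c.png',cv2.resize(i[110:310,200:350],None,fx=3,fy=3,interpolation=2))"
```

```text
122 0.03 [ 0.4206 -0.1652] 0.0705
140 0.075 [ 0.4238 -0.174 ] 0.0612
287 0.075 [ 0.4607 -0.2783] -0.0494
292 0.03 [ 0.4711 -0.3078] -0.0807
292 0.0 [ 0.477  -0.3248] -0.0986
```

View pics/w2c.png

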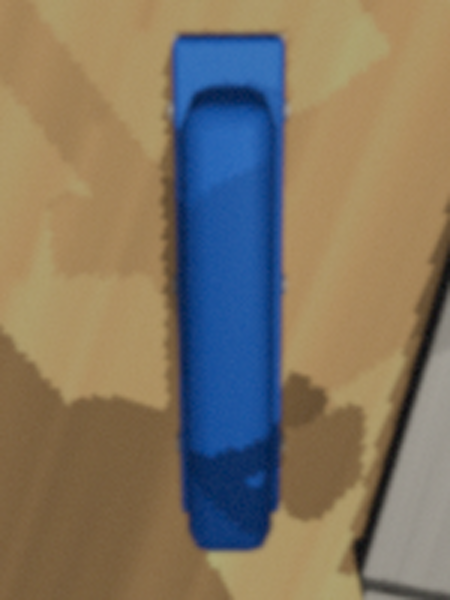

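```bash
python3 -m jog '[{"x":-0.17,"y":0,"z":0.4,"ax":0,"ay":0,"az":0.04},{"x":0,"y":0,"z":0.7,"ax":0,"ay":0,"az":0},{"x":0,"y":0,"z":0.6,"ax":0,"ay":0,"az":0},{"x":0,"y":0,"z":0.5,"ax":0,"ay":0,"az":0},{"x":0,"y":0,"z":0.31,"ax":0,"ay":0,"az":0}]' 40
python3 -m jog '[{"x":0,"y":0,"z":0,"ax":0,"ay":0,"az":0},{"x":0,"y":0,"z":0,"ax":0,"ay":0,"az":0}]'
python3 - <<'E'
from h import *
go(.442,-.2325,.052,109.2)
E
```

```text
t: 3.25
tool_pos: [0.4444, -0.2317, 0.052]
tool_rot: [3.141, -0.0, 1.907]
force: [0.1, 1.8, 0.1]
finger_gap: 0.47
t: 3.45
tool_pos: [0.4454, -0.2326, 0.054]
tool_rot: [3.14, 0.002, 1.906]
force: [1.0, -0.0, 0.6]
finger_gap: 0.466
t 3.45 pos [ 0.4454 -0.2326  0.054 ] yaw 109.22 j6 -0.93 F [ 1.  -0.   0.6] gap 0.466
turn [0.01 0.01 0.  ]  shift now-axes [ 0.02 -0.06  0.04]  shift after-turn axes [ 0.02 -0.06  0.04]
```

```bash
python3 -m jog '[{"x":0,"y":-0.03,"z":0,"ax":0,"ay":0,"az":0},{"x":0,"y":0,"z":0,"ax":0,"ay":0,"az":0},{"x":0,"y":0,"z":0,"ax":0,"ay":0,"az":0},{"x":0,"y":0,"z":0,"ax":0,"ay":0,"az":0},{"x":0,"y":0,"z":0,"ax":0,"ay":0,"az":0}]' 0 70
python3 - <<'E'
from h import *
go(.442,-.2325,.052,109.2)
i=camera("wrist");cv2.imwrite("pics/w3.png",i[:,:,::-1])
E
```

```text
t: 3.95
tool_pos: [0.4441, -0.2339, 0.0546]
tool_rot: [3.139, 0.003, 1.905]
force: [-1.1, 0.9, 5.3]
finger_gap: 0.247
t 3.95 pos [ 0.4441 -0.2339  0.0546] yaw 109.17 j6 -0.932 F [-1.1  0.9  5.3] gap 0.247
turn [ 0.02  0.02 -0.  ]  shift now-axes [ 0.04 -0.03  0.05]  shift after-turn axes [ 0.04 -0.03  0.05]
```

View pics/w3.png

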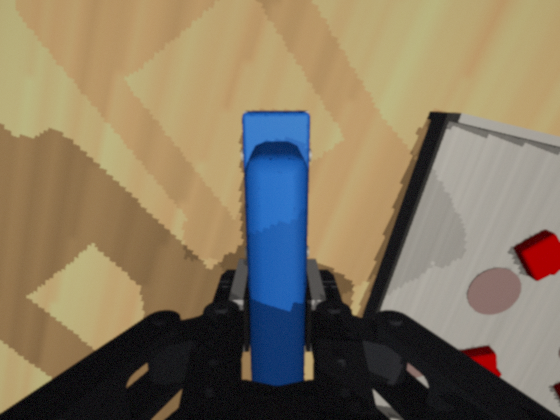

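Gripped at a 21 mm gap. Now lifting, aligning with the plate (yaw about 6.2°) and moving over its open edge.

```bash
python3 -m jog '[{"x":0,"y":0,"z":-0.3,"ax":0,"ay":0,"az":0},{"x":0,"y":0,"z":-0.6,"ax":0,"ay":0,"az":0},{"x":0,"y":0,"z":-0.1,"ax":0,"ay":0,"az":0.5},{"x":0,"y":0,"z":0,"ax":0,"ay":0,"az":0.6},{"x":0,"y":0,"z":0,"ax":0,"ay":0,"az":0.41}]'
python3 -m jog '[{"x":0,"y":0.4,"z":0,"ax":0,"ay":0,"az":0},{"x":0,"y":0.6,"z":0,"ax":0,"ay":0,"az":0},{"x":0,"y":0.35,"z":0,"ax":0,"ay":0,"az":0},{"x":0,"y":0,"z":0,"ax":0,"ay":0,"az":0},{"x":0,"y":0,"z":0,"ax":0,"ay":0,"az":0}]'
python3 - <<'E'
from h import *
go(.514,-.2255,.078,96.2)
i=camera("wrist");cv2.imwrite("pics/w4.png",i[:,:,::-1])
i=camera("top");cv2.imwrite("pics/t4.png",cv2.resize(i[140:290,290:430,::-1],None,fx=4,fy=4,interpolation=2))
E
```

```text
t: 4.5
tool_pos: [0.4427, -0.2329, 0.1023]
tool_rot: [-3.142, -0.0, 1.676]
force: [0.4, 0.3, -3.2]
finger_gap: 0.25
t: 5.0
tool_pos: [0.5093, -0.2254, 0.1014]
tool_rot: [-3.139, -0.001, 1.679]
force: [-0.9, 0.7, -3.2]
finger_gap: 0.246
t 5.0 pos [ 0.5093 -0.2254  0.1014] yaw 96.22 j6 -0.627 F [-0.9  0.7 -3.2] gap 0.246
turn [-0.01 -0.01  0.  ]  shift now-axes [-0.01  0.1   0.47]  shift after-turn axes [-0.01  0.09  0.47]
```

View pics/w4.png

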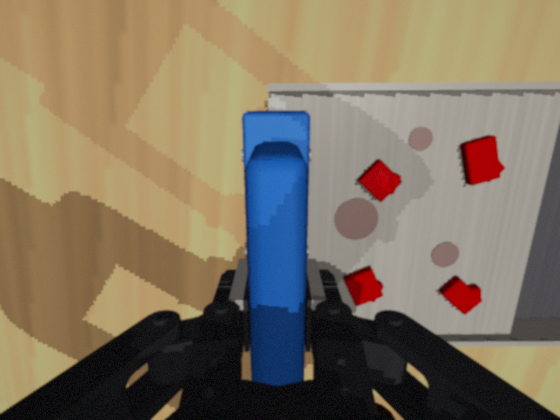

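View pics/t4.png

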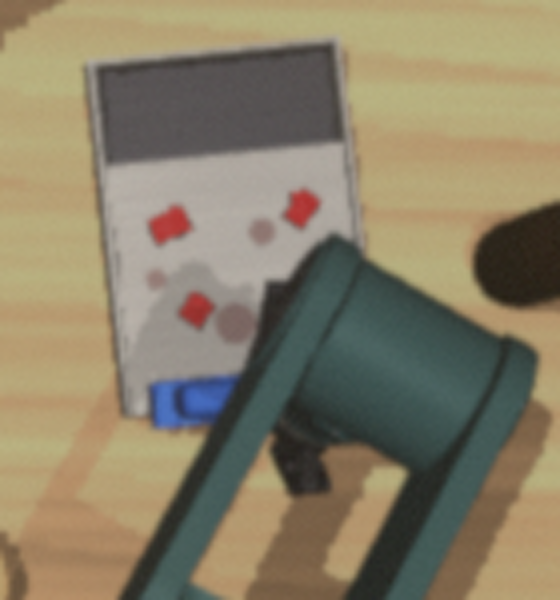

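Run:
```python
from h import *
m=camera_model("wrist");O=np.array([.5886,-.2174]);th=np.radians(6.2);X=np.array([np.cos(th),np.sin(th)]);Y=np.array([-X[1],X[0]])
for n,u,v,z in[("Ltop_inner",400,92,.032),("Lfoot_inner",400,97,.024),("Rtop_inner",450,335,.032),("Router",450,342,.032),("blockfarend",276,112,.078),("chipUL",380,180,.03),("chipLL",362,287,.03)]:
    p=plane(m,u,v,z)[:2];print(n,p.round(4),"plate",((p-O)@X).round(4),((p-O)@Y).round(4))
p=observe()["tool_pos"][:2];print("tcp plate",((p-O)@X).round(4),((p-O)@Y).round(4))
```

```text
Ltop_inner [ 0.5673 -0.1362] plate -0.0124 0.0831
Lfoot_inner [ 0.5705 -0.1383] plate -0.0094 0.0806
Rtop_inner [ 0.635 -0.287] plate 0.0386 -0.0742
Router [ 0.6365 -0.2926] plate 0.0395 -0.0799
blockfarend [ 0.5011 -0.1528] plate -0.0801 0.0737
chipUL [ 0.5667 -0.186 ] plate -0.0184 0.0336
chipLL [ 0.5691 -0.258 ] plate -0.0238 -0.0383
tcp plate -0.0802 0.0004
```

```bash
python3 -m jog '[{"x":0,"y":0,"z":0.3,"ax":0,"ay":0,"az":0},{"x":0,"y":0,"z":0.12,"ax":0,"ay":0,"az":0},{"x":0,"y":0,"z":0,"ax":0,"ay":0,"az":0},{"x":0,"y":0,"z":0,"ax":0,"ay":0,"az":0}]'
python3 -m jog '[{"x":0,"y":0,"z":0.03,"ax":0,"ay":0,"az":0},{"x":0,"y":0,"z":0,"ax":0,"ay":0,"az":0}]'
python3 -m jog '[{"x":0,"y":0,"z":0.03,"ax":0,"ay":0,"az":0},{"x":0,"y":0,"z":0,"ax":0,"ay":0,"az":0}]'
```

```text
t: 5.5
tool_pos: [0.5095, -0.2257, 0.0807]
tool_rot: [-3.141, -0.001, 1.679]
force: [-0.1, 0.4, -4.0]
finger_gap: 0.248
t: 5.7
tool_pos: [0.5099, -0.2257, 0.0796]
tool_rot: [-3.141, -0.0, 1.679]
force: [0.4, 0.9, -3.2]
finger_gap: 0.248
t: 5.9
tool_pos: [0.5102, -0.2258, 0.0788]
tool_rot: [3.141, 0.0, 1.679]
force: [-1.8, 1.3, -1.0]
finger_gap: 0.249
```

```bash
python3 -m jog '[{"x":0,"y":0.15,"z":0,"ax":0,"ay":0,"az":0},{"x":0,"y":0.25,"z":0,"ax":0,"ay":0,"az":0},{"x":0,"y":0.25,"z":0,"ax":0,"ay":0,"az":0},{"x":0,"y":0.25,"z":0,"ax":0,"ay":0,"az":0},{"x":0,"y":0.25,"z":0,"ax":0,"ay":0,"az":0}]'
python3 -m jog '[{"x":0,"y":0.25,"z":0,"ax":0,"ay":0,"az":0},{"x":0,"y":0.25,"z":0,"ax":0,"ay":0,"az":0},{"x":0,"y":0.1,"z":0,"ax":0,"ay":0,"az":0}]'
python3 - <<'E'
from h import *
go(.514,-.2255,.0785,96.2)
i=camera("wrist");cv2.imwrite("pics/w5.png",i[:,:,::-1])
E
```

```text
t: 6.4
tool_pos: [0.5685, -0.2196, 0.0788]
tool_rot: [3.142, 0.001, 1.679]
force: [-2.9, -0.5, 3.2]
finger_gap: 0.247
t: 6.7
tool_pos: [0.5984, -0.2163, 0.0788]
tool_rot: [3.141, 0.001, 1.68]
force: [-6.2, -0.3, 6.8]
finger_gap: 0.251
t 6.7 pos [ 0.5984 -0.2163  0.0788] yaw 96.23 j6 -0.544 F [-6.2 -0.3  6.8] gap 0.251
turn [0. 0. 0.]  shift now-axes [-0.   -1.7   0.01]  shift after-turn axes [-0.   -1.7   0.01]
```

View pics/w5.png

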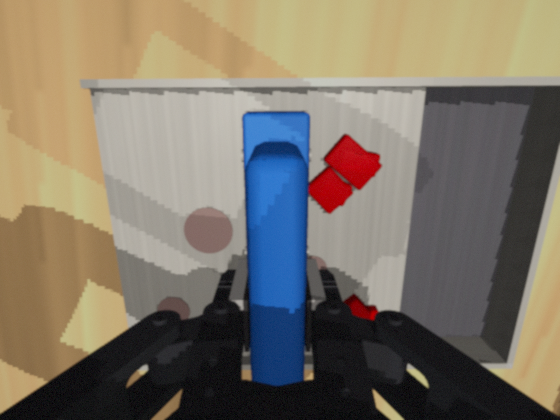

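```bash
python3 -m jog '[{"x":0,"y":0.2,"z":-0.01,"ax":0,"ay":0,"az":0},{"x":0,"y":0.2,"z":0,"ax":0,"ay":0,"az":0},{"x":0,"y":0.2,"z":0,"ax":0,"ay":0,"az":0},{"x":0,"y":0.2,"z":0,"ax":0,"ay":0,"az":0},{"x":0,"y":0.2,"z":0,"ax":0,"ay":0,"az":0}]'
python3 -m jog '[{"x":0,"y":0.2,"z":0,"ax":0,"ay":0,"az":0},{"x":0,"y":0.2,"z":0,"ax":0,"ay":0,"az":0},{"x":0,"y":0.2,"z":0,"ax":0,"ay":0,"az":0},{"x":0,"y":0.2,"z":0,"ax":0,"ay":0,"az":0},{"x":0,"y":0.08,"z":0,"ax":0,"ay":0,"az":0}]'
python3 - <<'E'
from h import *
go(.514,-.2255,.0785,96.2)
i=camera("wrist");cv2.imwrite("pics/w6.png",i[:,:,::-1])
i=camera("top");cv2.imwrite("pics/t6.png",cv2.resize(i[130:280,280:430,::-1],None,fx=4,fy=4,interpolation=2))
E
```

```text
t: 7.25
tool_pos: [0.6475, -0.2108, 0.0788]
tool_rot: [-3.142, -0.0, 1.679]
force: [-3.4, -1.0, 3.6]
finger_gap: 0.247
t: 7.75
tool_pos: [0.692, -0.2054, 0.0776]
tool_rot: [3.14, -0.001, 1.68]
force: [0.2, 0.8, -3.3]
finger_gap: 0.247
t 7.75 pos [ 0.692  -0.2054  0.0776] yaw 96.23 j6 -0.477 F [ 0.2  0.8 -3.3] gap 0.247
turn [ 0.01 -0.01  0.  ]  shift now-axes [-0.01 -3.58 -0.02]  shift after-turn axes [-0.02 -3.58 -0.02]
```

View pics/w6.png

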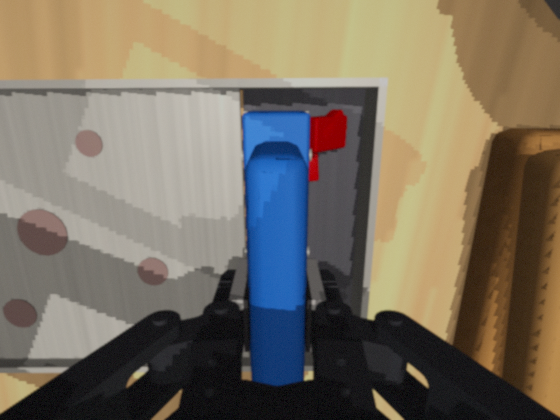

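View pics/t6.png

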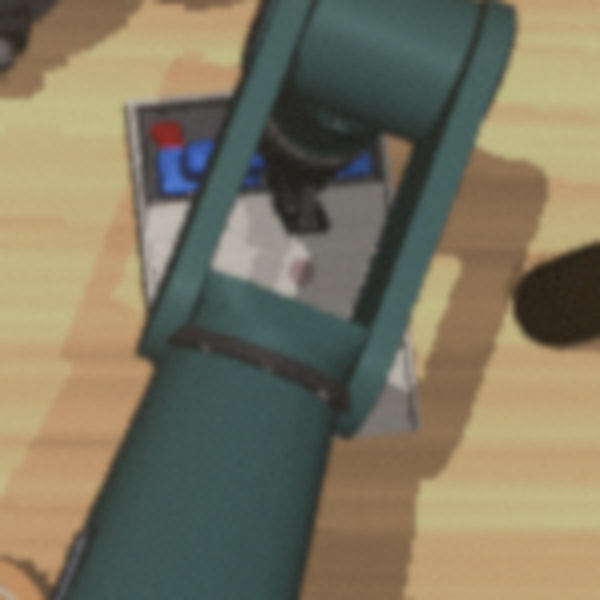

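```bash
python3 -m jog '[{"x":0,"y":0,"z":-0.3,"ax":0,"ay":0,"az":0},{"x":0,"y":0,"z":-0.5,"ax":0,"ay":0,"az":0},{"x":0,"y":-0.4,"z":0,"ax":0,"ay":0,"az":0},{"x":0,"y":-0.7,"z":0,"ax":0,"ay":0,"az":0},{"x":0,"y":-0.7,"z":0,"ax":0,"ay":0,"az":0}]'
python3 -m jog '[{"x":0,"y":-0.7,"z":0,"ax":0,"ay":0,"az":0},{"x":0,"y":-0.7,"z":0,"ax":0,"ay":0,"az":0},{"x":0,"y":-0.7,"z":0,"ax":0,"ay":0,"az":0},{"x":0,"y":-0.7,"z":0,"ax":0,"ay":0,"az":0},{"x":-0.03,"y":-0.35,"z":0,"ax":0,"ay":0,"az":0}]'
python3 - <<'E'
from h import *
go(.444,-.2335,.054,109.2)
i=camera("wrist");cv2.imwrite("pics/w7.png",i[:,:,::-1])
i=camera("top");cv2.imwrite("pics/t7.png",cv2.resize(i[130:280,280:430,::-1],None,fx=4,fy=4,interpolation=2))
go(.444,-.2335,.054,109.2)
E
```

```text
t: 8.35
tool_pos: [0.6002, -0.2158, 0.1198]
tool_rot: [3.14, 0.0, 1.679]
force: [-0.3, -0.4, -3.0]
finger_gap: 0.245
t: 8.85
tool_pos: [0.4419, -0.2341, 0.1195]
tool_rot: [-3.141, -0.0, 1.678]
force: [0.1, -0.6, -2.6]
finger_gap: 0.246
t 8.85 pos [ 0.4419 -0.2341  0.1195] yaw 96.12 j6 -0.707 F [ 0.1 -0.6 -2.6] gap 0.246
turn [-0.   -0.   -1.52]  shift now-axes [0.01 0.04 1.31]  shift after-turn axes [-0.    0.04  1.31]
t 8.95 pos [ 0.4425 -0.2346  0.1197] yaw 96.05 j6 -0.706 F [ 0.4 -1.2 -2.6] gap 0.247
turn [ 0.    0.   -1.53]  shift now-axes [0.02 0.03 1.31]  shift after-turn axes [0.01 0.04 1.31]
```

View pics/t7.png

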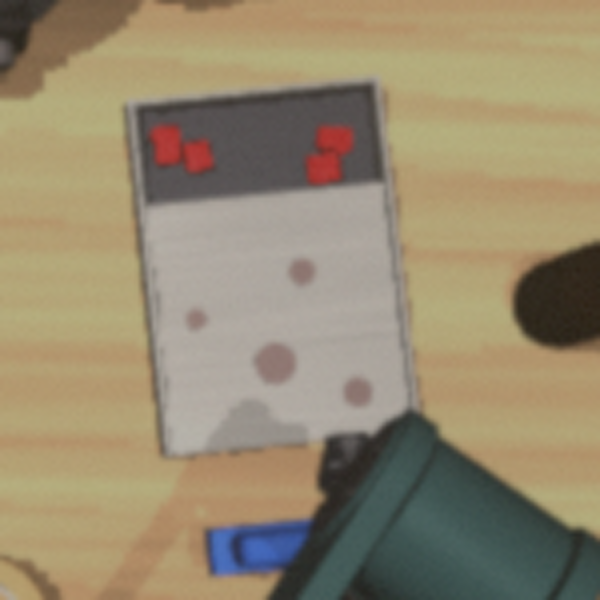

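All four chips are in the trough (crop positions (167,145), (198,156), (335,138) and (323,168)), and the plate is clear. Setting the block back on the bench.

```bash
python3 -m jog '[{"x":0,"y":0.03,"z":0.2,"ax":0,"ay":0,"az":-0.5},{"x":0,"y":0,"z":0.4,"ax":0,"ay":0,"az":-0.6},{"x":0,"y":0,"z":0.4,"ax":0,"ay":0,"az":-0.42},{"x":0,"y":0,"z":0.15,"ax":0,"ay":0,"az":0},{"x":0,"y":0,"z":0.07,"ax":0,"ay":0,"az":0}]'
python3 -m jog '[{"x":0,"y":0,"z":0.05,"ax":0,"ay":0,"az":0},{"x":0,"y":0,"z":0.03,"ax":0,"ay":0,"az":0},{"x":0,"y":0,"z":0,"ax":0,"ay":0,"az":0}]'
```

```text
t: 9.45
tool_pos: [0.4463, -0.2338, 0.0573]
tool_rot: [-3.141, -0.001, 1.906]
force: [-0.5, 0.1, -4.1]
finger_gap: 0.251
t: 9.75
tool_pos: [0.4468, -0.2346, 0.0548]
tool_rot: [3.14, 0.002, 1.907]
force: [0.2, -0.0, -3.0]
finger_gap: 0.245
```

```bash
python3 -m jog '[{"x":0,"y":0,"z":0.03,"ax":0,"ay":0,"az":0},{"x":0,"y":0,"z":0,"ax":0,"ay":0,"az":0}]'
python3 -m jog '[{"x":0,"y":0,"z":0.02,"ax":0,"ay":0,"az":0},{"x":0,"y":0,"z":0,"ax":0,"ay":0,"az":0}]'
```

```text
t: 9.95
tool_pos: [0.4468, -0.2346, 0.0547]
tool_rot: [3.14, 0.002, 1.907]
force: [-3.2, 1.9, 6.0]
finger_gap: 0.247
t: 10.15
tool_pos: [0.4468, -0.2346, 0.0547]
tool_rot: [3.14, 0.002, 1.907]
force: [-5.7, 2.7, 10.0]
finger_gap: 0.248
```

```bash
python3 -m jog '[{"x":0,"y":0,"z":-0.02,"ax":0,"ay":0,"az":0},{"x":0,"y":0,"z":0,"ax":0,"ay":0,"az":0},{"x":0,"y":0,"z":0,"ax":0,"ay":0,"az":0},{"x":0,"y":0,"z":0,"ax":0,"ay":0,"az":0}]' 50
python3 -m jog '[{"x":0,"y":0,"z":-0.3,"ax":0,"ay":0,"az":0},{"x":0,"y":0,"z":-0.7,"ax":0,"ay":0,"az":0},{"x":0,"y":0,"z":-1,"ax":0,"ay":0,"az":0},{"x":0,"y":0,"z":-1,"ax":0,"ay":0,"az":0},{"x":0,"y":0,"z":-1,"ax":0,"ay":0,"az":0}]'
python3 - <<'E'
from h import *
go(.444,-.2335,.36,109.2)
i=camera("wrist");cv2.imwrite("pics/w8.png",i[:,:,::-1])
E
```

```text
t: 10.55
tool_pos: [0.4461, -0.2343, 0.0522]
tool_rot: [3.141, -0.0, 1.907]
force: [0.5, 0.2, -0.7]
finger_gap: 0.59
t: 11.05
tool_pos: [0.4457, -0.234, 0.2539]
tool_rot: [-3.141, -0.0, 1.907]
force: [2.0, -0.4, -0.3]
finger_gap: 0.585
t 11.05 pos [ 0.4457 -0.234   0.2539] yaw 109.25 j6 -0.932 F [ 2.  -0.4 -0.3] gap 0.585
turn [-0.   -0.    0.01]  shift now-axes [ 0.02 -0.03 -2.12]  shift after-turn axes [ 0.02 -0.03 -2.12]
```

View pics/w8.png

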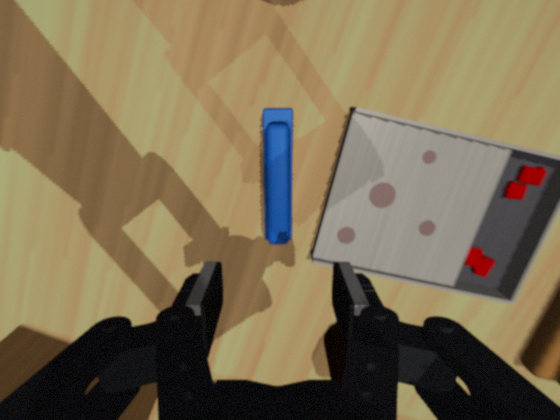

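```bash
python3 -m jog '[{"x":0,"y":0,"z":-1,"ax":0,"ay":0,"az":-1},{"x":0,"y":0,"z":-1,"ax":0,"ay":0,"az":-1},{"x":0.25,"y":0.35,"z":0,"ax":0,"ay":0,"az":0},{"x":0.5,"y":0.7,"z":0,"ax":0,"ay":0,"az":0},{"x":0.55,"y":0.75,"z":0,"ax":0,"ay":0,"az":0}]' 45
python3 -m jog '[{"x":0.55,"y":0.75,"z":0,"ax":0,"ay":0,"az":0},{"x":0.55,"y":0.75,"z":0,"ax":0,"ay":0,"az":0},{"x":0.55,"y":0.75,"z":0,"ax":0,"ay":0,"az":0},{"x":0.55,"y":0.75,"z":0,"ax":0,"ay":0,"az":0},{"x":0.55,"y":0.75,"z":0,"ax":0,"ay":0,"az":0}]'
python3 - <<'E'
from h import *
go(.585,.206,.36,126.4)
i=camera("top");cv2.imwrite("pics/t9.png",cv2.resize(i[130:300,280:430,::-1],None,fx=3.5,fy=3.5,interpolation=2))
E
```

```text
t: 11.6
tool_pos: [0.4803, -0.1283, 0.3522]
tool_rot: [3.141, 0.001, 2.204]
force: [1.4, 0.4, 0.8]
finger_gap: 0.527
t: 12.1
tool_pos: [0.5494, 0.0954, 0.3519]
tool_rot: [-3.142, 0.0, 2.207]
force: [0.3, -0.6, -0.1]
finger_gap: 0.526
t 12.1 pos [0.5494 0.0954 0.3519] yaw 126.44 j6 -0.566 F [ 0.3 -0.6 -0.1] gap 0.526
turn [-0.  0.  0.]  shift now-axes [ 1.36  1.89 -0.16]  shift after-turn axes [ 1.36  1.89 -0.16]
```

View pics/t9.png

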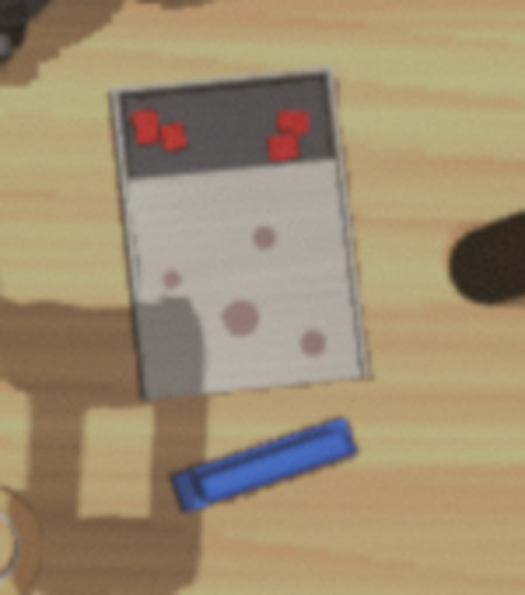

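Four chips are in the trough and the block stands upright at its original place. Now moving over the handle.

```bash
python3 -m jog '[{"x":0.55,"y":0.75,"z":0,"ax":0,"ay":0,"az":0},{"x":0.45,"y":0.65,"z":0,"ax":0,"ay":0,"az":0},{"x":0.2,"y":0.3,"z":0,"ax":0,"ay":0,"az":0},{"x":0,"y":0,"z":0,"ax":0,"ay":0,"az":0},{"x":0,"y":0,"z":0,"ax":0,"ay":0,"az":0}]'
python3 - <<'E'
from h import *
go(.585,.206,.247,126.4)
m=camera_model("wrist");i=camera("wrist");cv2.imwrite("pics/w10.png",i[:,:,::-1])
print(np.round(proj(m,(.585,.206,.264)),0),np.round(proj(m,(.585,.206,.0)),0))
E
```

```text
t: 12.65
tool_pos: [0.5818, 0.192, 0.3515]
tool_rot: [-3.14, -0.0, 2.207]
force: [0.3, -0.5, -0.3]
finger_gap: 0.526
t 12.65 pos [0.5818 0.192  0.3515] yaw 126.45 j6 -0.41 F [ 0.3 -0.5 -0.3] gap 0.526
turn [-0.01 -0.    0.01]  shift now-axes [0.19 0.22 2.09]  shift after-turn axes [0.19 0.22 2.09]
[293. 210.] [285. 153.]
```

View pics/w10.png

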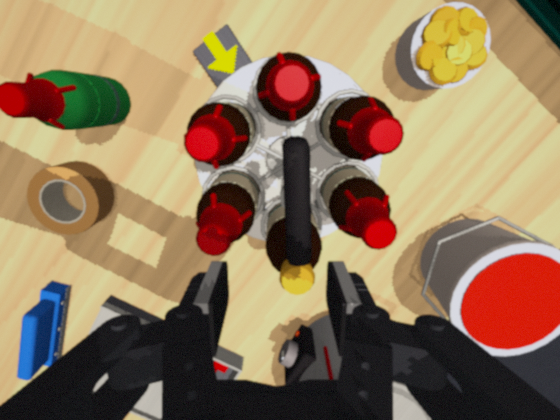

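Run:
```python
from h import *
m=camera_model("wrist")
i=cv2.imread("pics/w10.png")[:,:,::-1].copy();H=hsv(i);k=(H[...,2]<45);k[:130]=0;k[272:]=0;k[:,:275]=0;k[:,325:]=0
pts=[]
for r in range(145,225,8):
    xs=np.nonzero(k[r,280:315])[0]+280; print(r,xs.min(),xs.max(),end="; "); pts.append((r,(xs.min()+xs.max())/2))
a=plane(m,296,137,.262)[:2];b=plane(m,298,263,.262)[:2];d=a-b
print(a.round(4),b.round(4),((a+b)/2).round(4),np.linalg.norm(d),np.degrees(np.arctan2(d[1],d[0])))
f=np.polyfit(*zip(*pts),1);a=plane(m,np.polyval(f,140),140,.264)[:2];b=plane(m,np.polyval(f,260),260,.264)[:2];d=a-b
print(np.degrees(np.arctan2(d[1],d[0])))
# front & bare angles
c=(a*0+np.array([.585,.206]))
y=(H[...,0]>22)&(H[...,0]<36)&(H[...,1]>150)&(H[...,2]>100)
for cc,ar,mk in comps(y,80):
    print(cc,ar,plane(m,*cc,.01).round(4),plane(m,*cc,.218).round(4))
for z,n in((.01,"arrow"),):
    p=plane(m,221,54,.01)[:2]-c;print(n,np.degrees(np.arctan2(p[1],p[0])))
```

```text
145 284 307; 153 284 308; 161 284 308; 169 284 308; 177 284 308; 185 285 308; 193 285 308; 201 285 308; 209 285 310; 217 285 309; [0.5582 0.244 ] [0.6121 0.1757] [0.5851 0.2099] 0.08702690879791168 128.27555746554398
128.57854080712303
(np.float64(452.9), np.float64(42.9)) 3162 [0.6709 0.4411 0.01  ] [0.6114 0.3581 0.218 ]
(np.float64(220.3), np.float64(54.2)) 762 [0.4442 0.258  0.01  ] [0.4851 0.256  0.218 ]
(np.float64(297.6), np.float64(283.0)) 479 [0.7197 0.0584 0.01  ] [0.6386 0.1447 0.218 ]
arrow 159.39041131017035
```

```bash
python3 -m jog '[{"x":0,"y":0,"z":0,"ax":0,"ay":0,"az":-0.2},{"x":0.2,"y":0.23,"z":0.2,"ax":0,"ay":0,"az":0},{"x":0,"y":0,"z":0.45,"ax":0,"ay":0,"az":0},{"x":0,"y":0,"z":0.45,"ax":0,"ay":0,"az":0},{"x":0,"y":0,"z":0,"ax":0,"ay":0,"az":0}]'
python3 - <<'E'
from h import *
go(.585,.207,.247,128.2)
E
```

```text
t: 13.2
tool_pos: [0.5831, 0.2072, 0.2923]
tool_rot: [-3.134, -0.004, 2.237]
force: [-1.0, -0.5, -0.4]
finger_gap: 0.526
t 13.2 pos [0.5831 0.2072 0.2923] yaw 128.15 j6 -0.416 F [-1.  -0.5 -0.4] gap 0.526
turn [-0.05 -0.03 -0.01]  shift now-axes [-0.03  0.03  0.91]  shift after-turn axes [-0.03  0.03  0.91]
```

```bash
python3 -m jog '[{"x":0,"y":0.02,"z":0.3,"ax":0,"ay":0,"az":0},{"x":0,"y":0,"z":0.35,"ax":0,"ay":0,"az":0},{"x":0,"y":0,"z":0.22,"ax":0,"ay":0,"az":0},{"x":0,"y":0,"z":0,"ax":0,"ay":0,"az":0},{"x":0,"y":0,"z":0,"ax":0,"ay":0,"az":0}]'
python3 - <<'E'
from h import *
go(.585,.207,.247,128.2)
i=camera("wrist");cv2.imwrite("pics/w11.png",i[:,:,::-1])
i=camera("side");cv2.imwrite("pics/s11.png",cv2.resize(i[150:360,160:350,::-1],None,fx=2.8,fy=2.8,interpolation=2))
E
```

```text
t: 13.7
tool_pos: [0.5856, 0.208, 0.2543]
tool_rot: [3.141, 0.0, 2.237]
force: [0.8, 0.7, -0.1]
finger_gap: 0.528
t 13.7 pos [0.5856 0.208  0.2543] yaw 128.16 j6 -0.416 F [ 0.8  0.7 -0.1] gap 0.528
turn [ 0.01  0.   -0.01]  shift now-axes [-0.01 -0.02  0.15]  shift after-turn axes [-0.01 -0.02  0.15]
```

View pics/w11.png

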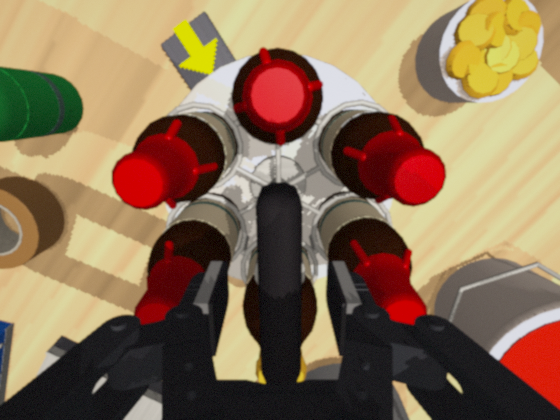

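View pics/s11.png

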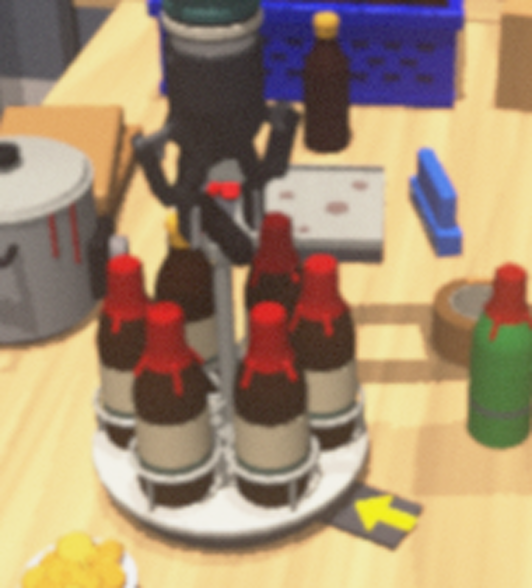

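```bash
python3 -m jog '[{"x":0,"y":0,"z":0.1,"ax":0,"ay":0,"az":0},{"x":0,"y":0,"z":0,"ax":0,"ay":0,"az":0},{"x":0,"y":0,"z":0,"ax":0,"ay":0,"az":0},{"x":0,"y":0,"z":0,"ax":0,"ay":0,"az":0},{"x":0,"y":0,"z":0,"ax":0,"ay":0,"az":0}]' 0 50
python3 -m jog '[{"x":0,"y":0,"z":0,"ax":0,"ay":0,"az":0},{"x":0,"y":0,"z":0,"ax":0,"ay":0,"az":0}]'
```

```text
t: 14.3
tool_pos: [0.5864, 0.2086, 0.249]
tool_rot: [3.138, 0.0, 2.237]
force: [3.9, 3.0, -0.5]
finger_gap: 0.206
t: 14.5
tool_pos: [0.5864, 0.2086, 0.2491]
tool_rot: [3.138, 0.0, 2.237]
force: [4.5, 2.9, -0.1]
finger_gap: 0.2
```

```bash
python3 -m jog '[{"x":0,"y":0.02,"z":0,"ax":0,"ay":0,"az":0.03},{"x":0,"y":0,"z":0,"ax":0,"ay":0,"az":0.08},{"x":0,"y":0,"z":0,"ax":0,"ay":0,"az":0.14},{"x":0,"y":0,"z":0,"ax":0,"ay":0,"az":0.2},{"x":0,"y":0,"z":0,"ax":0,"ay":0,"az":0.25}]'
python3 -m jog '[{"x":0,"y":0,"z":0,"ax":0,"ay":0,"az":0.3},{"x":0,"y":0,"z":0,"ax":0,"ay":0,"az":0.3},{"x":0,"y":0,"z":0,"ax":0,"ay":0,"az":0.3},{"x":0,"y":0,"z":0,"ax":0,"ay":0,"az":0.3},{"x":0,"y":0,"z":0,"ax":0,"ay":0,"az":0.3}]'
python3 - <<'E'
from h import *
go(.5864,.2086,.249,128.2)
i=camera("wrist");cv2.imwrite("pics/w12.png",i[:,:,::-1])
E
```

```text
t: 15.0
tool_pos: [0.5864, 0.2086, 0.249]
tool_rot: [3.141, 0.0, 2.13]
force: [1.9, 1.3, -0.2]
finger_gap: 0.202
t: 15.5
tool_pos: [0.5863, 0.2086, 0.249]
tool_rot: [3.141, -0.0, 1.904]
force: [1.7, 1.5, -0.2]
finger_gap: 0.201
t 15.5 pos [0.5863 0.2086 0.249 ] yaw 109.1 j6 -0.083 F [ 1.7  1.5 -0.2] gap 0.201
turn [ 0.01 -0.   -2.22]  shift now-axes [-0.  0.  0.]  shift after-turn axes [-0.  0.  0.]
```

View pics/w12.png

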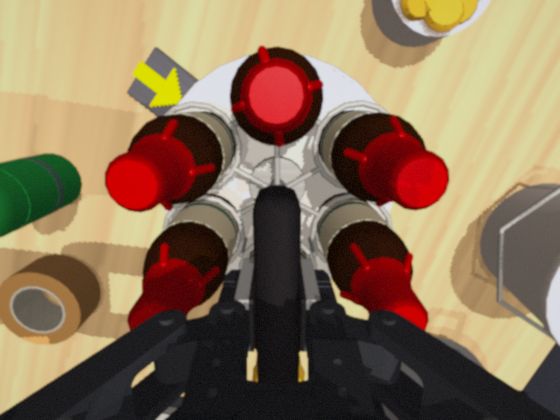

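Bottles are fixed relative to the gripper while the arrow moves in view, so the table turns with the tool. About 129.5° (15.08 units) remain.

```bash
python3 -m jog '[{"x":0,"y":0,"z":0,"ax":0,"ay":0,"az":0.2},{"x":0,"y":0,"z":0,"ax":0,"ay":0,"az":0.3},{"x":0,"y":0,"z":0,"ax":0,"ay":0,"az":0.3},{"x":0,"y":0,"z":0,"ax":0,"ay":0,"az":0.3},{"x":0,"y":0,"z":0,"ax":0,"ay":0,"az":0.3}]'
python3 -m jog '[{"x":0,"y":0,"z":0,"ax":0,"ay":0,"az":0.3},{"x":0,"y":0,"z":0,"ax":0,"ay":0,"az":0.3},{"x":0,"y":0,"z":0,"ax":0,"ay":0,"az":0.3},{"x":0,"y":0,"z":0,"ax":0,"ay":0,"az":0.3},{"x":0,"y":0,"z":0,"ax":0,"ay":0,"az":0.3}]'
python3 -m jog '[{"x":0,"y":0,"z":0,"ax":0,"ay":0,"az":0.3},{"x":0,"y":0,"z":0,"ax":0,"ay":0,"az":0.3},{"x":0,"y":0,"z":0,"ax":0,"ay":0,"az":0.3},{"x":0,"y":0,"z":0,"ax":0,"ay":0,"az":0.3},{"x":0,"y":0,"z":0,"ax":0,"ay":0,"az":0.3}]'
python3 -m jog '[{"x":0,"y":0,"z":0,"ax":0,"ay":0,"az":0.3},{"x":0,"y":0,"z":0,"ax":0,"ay":0,"az":0.3},{"x":0,"y":0,"z":0,"ax":0,"ay":0,"az":0.3},{"x":0,"y":0,"z":0,"ax":0,"ay":0,"az":0.3},{"x":0,"y":0,"z":0,"ax":0,"ay":0,"az":0.3}]'
python3 -m jog '[{"x":0,"y":0,"z":0,"ax":0,"ay":0,"az":0.3},{"x":0,"y":0,"z":0,"ax":0,"ay":0,"az":0.3},{"x":0,"y":0,"z":0,"ax":0,"ay":0,"az":0.3},{"x":0,"y":0,"z":0,"ax":0,"ay":0,"az":0.3},{"x":0,"y":0,"z":0,"ax":0,"ay":0,"az":0.3}]'
python3 - <<'E'
from h import *
go(.5864,.2086,.249,-20.5)
E
```

```text
t: 16.05
tool_pos: [0.5863, 0.2086, 0.249]
tool_rot: [3.141, -0.0, 1.695]
force: [1.5, 0.9, 0.0]
finger_gap: 0.2
t: 16.55
tool_pos: [0.5863, 0.2086, 0.249]
tool_rot: [3.141, -0.001, 1.47]
force: [1.0, 1.4, 1.2]
finger_gap: 0.206
t: 17.05
tool_pos: [0.5862, 0.2086, 0.249]
tool_rot: [3.141, -0.001, 1.245]
force: [1.5, 2.3, 1.1]
finger_gap: 0.203
t: 17.55
tool_pos: [0.5862, 0.2086, 0.249]
tool_rot: [-3.142, -0.001, 1.02]
force: [0.9, 0.3, 1.0]
finger_gap: 0.203
t: 18.05
tool_pos: [0.5861, 0.2087, 0.249]
tool_rot: [-3.141, -0.001, 0.795]
force: [0.7, 1.1, 1.1]
finger_gap: 0.204
t 18.05 pos [0.5861 0.2087 0.249 ] yaw 45.57 j6 1.026 F [0.7 1.1 1.1] gap 0.204
turn [-0.   -0.    7.69]  shift now-axes [0.   0.01 0.  ]  shift after-turn axes [ 0.01 -0.    0.  ]
```

```bash
python3 -m jog '[{"x":0,"y":0,"z":0,"ax":0,"ay":0,"az":0.3},{"x":0,"y":0,"z":0,"ax":0,"ay":0,"az":0.3},{"x":0,"y":0,"z":0,"ax":0,"ay":0,"az":0.3},{"x":0,"y":0,"z":0,"ax":0,"ay":0,"az":0.3},{"x":0,"y":0,"z":0,"ax":0,"ay":0,"az":0.3}]'
python3 -m jog '[{"x":0,"y":0,"z":0,"ax":0,"ay":0,"az":0.3},{"x":0,"y":0,"z":0,"ax":0,"ay":0,"az":0.3},{"x":0,"y":0,"z":0,"ax":0,"ay":0,"az":0.3},{"x":0,"y":0,"z":0,"ax":0,"ay":0,"az":0.3},{"x":0,"y":0,"z":0,"ax":0,"ay":0,"az":0.3}]'
python3 -m jog '[{"x":0,"y":0,"z":0,"ax":0,"ay":0,"az":0.3},{"x":0,"y":0,"z":0,"ax":0,"ay":0,"az":0.3},{"x":0,"y":0,"z":0,"ax":0,"ay":0,"az":0.3},{"x":0,"y":0,"z":0,"ax":0,"ay":0,"az":0.3},{"x":0,"y":0,"z":0,"ax":0,"ay":0,"az":0.3}]'
python3 -m jog '[{"x":0,"y":0,"z":0,"ax":0,"ay":0,"az":0.3},{"x":0,"y":0,"z":0,"ax":0,"ay":0,"az":0.3},{"x":0,"y":0,"z":0,"ax":0,"ay":0,"az":0.3},{"x":0,"y":0,"z":0,"ax":0,"ay":0,"az":0.3},{"x":0,"y":0,"z":0,"ax":0,"ay":0,"az":0.3}]'
python3 -m jog '[{"x":0,"y":0,"z":0,"ax":0,"ay":0,"az":0.3},{"x":0,"y":0,"z":0,"ax":0,"ay":0,"az":0.3},{"x":0,"y":0,"z":0,"ax":0,"ay":0,"az":0.25},{"x":0,"y":0,"z":0,"ax":0,"ay":0,"az":0.2},{"x":0,"y":0,"z":0,"ax":0,"ay":0,"az":0.15}]'
python3 -m jog '[{"x":0,"y":0,"z":0,"ax":0,"ay":0,"az":0.1},{"x":0,"y":0,"z":0,"ax":0,"ay":0,"az":0.05},{"x":0,"y":0,"z":0,"ax":0,"ay":0,"az":0},{"x":0,"y":0,"z":0,"ax":0,"ay":0,"az":0},{"x":0,"y":0,"z":0,"ax":0,"ay":0,"az":0}]'
python3 - <<'E'
from h import *
go(.5864,.2086,.249,-20.5)
for n in("top","side","wrist"):
    i=camera(n);cv2.imwrite(f"pics/{n}13.png",i[:,:,::-1])
i=cv2.imread("pics/side13.png");cv2.imwrite("pics/s13.png",cv2.resize(i[150:360,160:350],None,fx=2.8,fy=2.8,interpolation=2))
i=cv2.imread("pics/top13.png");cv2.imwrite("pics/t13.png",cv2.resize(i[130:320,120:400],None,fx=2.8,fy=2.8,interpolation=2))
E
```

```text
t: 18.55
tool_pos: [0.5861, 0.2087, 0.249]
tool_rot: [-3.141, -0.0, 0.57]
force: [0.3, 1.5, 0.6]
finger_gap: 0.203
t: 19.05
tool_pos: [0.586, 0.2088, 0.249]
tool_rot: [-3.141, -0.0, 0.346]
force: [0.9, 1.7, 0.8]
finger_gap: 0.197
t: 19.55
tool_pos: [0.586, 0.2088, 0.2491]
tool_rot: [-3.141, -0.0, 0.12]
force: [1.2, 1.0, 0.3]
finger_gap: 0.2
t: 20.05
tool_pos: [0.586, 0.2089, 0.249]
tool_rot: [-3.141, 0.0, -0.104]
force: [0.8, 2.0, 0.2]
finger_gap: 0.197
t: 20.55
tool_pos: [0.5861, 0.2089, 0.249]
tool_rot: [-3.141, 0.0, -0.284]
force: [0.7, 3.2, 0.6]
finger_gap: 0.2
t: 21.05
tool_pos: [0.5861, 0.2089, 0.249]
tool_rot: [-3.141, 0.0, -0.305]
force: [-0.2, 4.4, 2.2]
finger_gap: 0.203
t 21.05 pos [0.5861 0.2089 0.249 ] yaw -17.5 j6 2.127 F [-0.2  4.4  2.2] gap 0.203
turn [-0.01  0.    0.35]  shift now-axes [ 0.01  0.   -0.  ]  shift after-turn axes [ 0.01  0.   -0.  ]
```

View pics/s13.png

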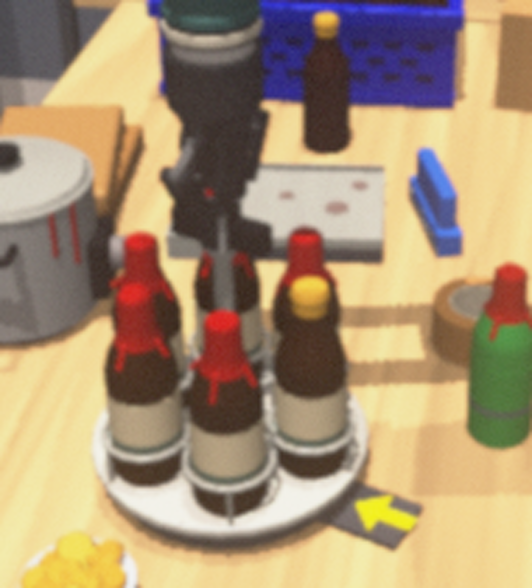

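View pics/t13.png

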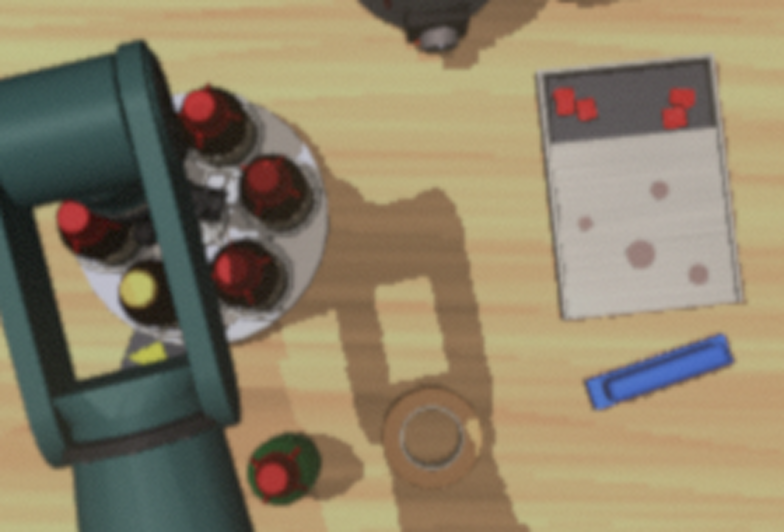

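View pics/wrist13.png

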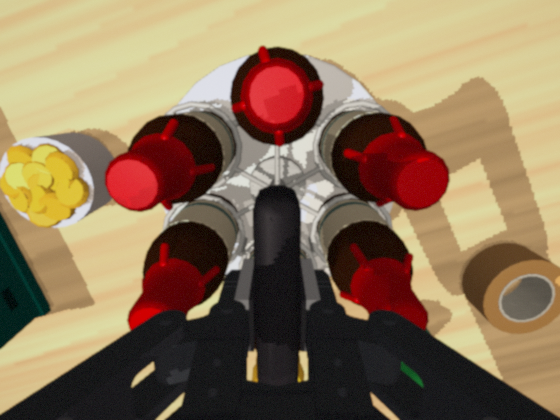

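Run:
```python
from h import *
c=np.array([.5855,.2070])
for n in("top0","top13","side0","side13"):
    m=camera_model(n.rstrip("0123456789"));i=cv2.imread(f"pics/{n}.png")[:,:,::-1].copy();H=hsv(i);h,s,v=H[...,0],H[...,1],H[...,2]
    k=(h>15)&(h<38)&(s>(110 if "top" in n else 180))&(v>100)
    for cc,a,mk in comps(k,20):
        for z in(.214,):
            p=plane(m,*cc,z)[:2];q=p-c
            if .05<np.linalg.norm(q)<.11: print(n,"cap",cc,a,p.round(4),np.linalg.norm(q).round(4),np.degrees(np.arctan2(q[1],q[0])).round(2))
    kr=((h<8)|(h>172))&(s>130)&(v>150)
    for cc,a,mk in comps(kr,60):
        p=plane(m,*cc,.216)[:2];q=p-c
        if .06<np.linalg.norm(q)<.1 and "top" in n: print(n,"wax",cc,a,np.linalg.norm(q).round(4),np.degrees(np.arctan2(q[1],q[0])).round(2))
```

```text
top0 cap (np.float64(207.0), np.float64(178.8)) 126 [0.6364 0.1455] 0.0798 -50.39
top0 wax (np.float64(175.0), np.float64(165.6)) 62 0.0816 9.31
top0 wax (np.float64(147.3), np.float64(187.0)) 65 0.0815 68.72
top0 wax (np.float64(151.8), np.float64(221.1)) 64 0.0803 128.01
top0 wax (np.float64(183.9), np.float64(234.0)) 64 0.0791 -171.82
top13 cap (np.float64(168.5), np.float64(233.2)) 101 [0.5087 0.2315] 0.0807 162.28
top13 wax (np.float64(190.4), np.float64(166.9)) 77 0.0812 -16.16
top13 wax (np.float64(145.2), np.float64(207.0)) 77 0.0812 102.09
```

The bare bottle is at about 162.8° and the arrow at about 160.4°, so it needs a small turn of about 2.4°.

```bash
python3 -m jog '[{"x":0,"y":0,"z":0,"ax":0,"ay":0,"az":0.1},{"x":0,"y":0,"z":0,"ax":0,"ay":0,"az":0.12},{"x":0,"y":0,"z":0,"ax":0,"ay":0,"az":0.06},{"x":0,"y":0,"z":0,"ax":0,"ay":0,"az":0},{"x":0,"y":0,"z":0,"ax":0,"ay":0,"az":0}]'
python3 -m jog '[{"x":0,"y":0,"z":0,"ax":0,"ay":0,"az":0},{"x":0,"y":0,"z":0,"ax":0,"ay":0,"az":0},{"x":0,"y":0,"z":0,"ax":0,"ay":0,"az":0},{"x":0,"y":0,"z":0,"ax":0,"ay":0,"az":0},{"x":0,"y":0,"z":0,"ax":0,"ay":0,"az":0}]'
python3 - <<'E'
from h import *
go(.5864,.2086,.249,-20.5)
for n in("top","side"):
    i=camera(n);cv2.imwrite(f"pics/{n}14.png",i[:,:,::-1])
c=np.array([.5855,.2070]);n="top14";m=camera_model("top")
i=cv2.imread(f"pics/{n}.png")[:,:,::-1].copy();H=hsv(i);h,s,v=H[...,0],H[...,1],H[...,2]
for nm,k,z in(("cap",(h>15)&(h<38)&(s>110)&(v>100),.214),("wax",((h<8)|(h>172))&(s>130)&(v>150),.216)):
    for cc,a,mk in comps(k,50):
        q=plane(m,*cc,z)[:2]-c
        if .06<np.linalg.norm(q)<.1: print(nm,np.linalg.norm(q).round(4),np.degrees(np.arctan2(q[1],q[0])).round(2))
a=cv2.imread("pics/side13.png").astype(int);b=cv2.imread("pics/side14.png").astype(int);print(abs(a-b).mean())
i=cv2.imread("pics/side14.png");cv2.imwrite("pics/s14.png",cv2.resize(i[140:380,130:370],None,fx=2.5,fy=2.5,interpolation=2))
E
```

```text
t: 21.7
tool_pos: [0.5861, 0.2089, 0.249]
tool_rot: [-3.141, 0.0, -0.348]
force: [-0.9, 5.5, 2.1]
finger_gap: 0.204
t: 22.2
tool_pos: [0.5861, 0.2089, 0.249]
tool_rot: [-3.141, 0.0, -0.348]
force: [-1.0, 5.3, 2.0]
finger_gap: 0.202
t 22.2 pos [0.5861 0.2089 0.249 ] yaw -19.95 j6 2.17 F [-1.   5.3  2. ] gap 0.202
turn [-0.01  0.    0.06]  shift now-axes [0.01 0.   0.  ]  shift after-turn axes [0.01 0.   0.  ]
cap 0.0798 159.6
wax 0.0811 -18.61
wax 0.082 100.5
2.2035558390022674
```

View pics/s14.png

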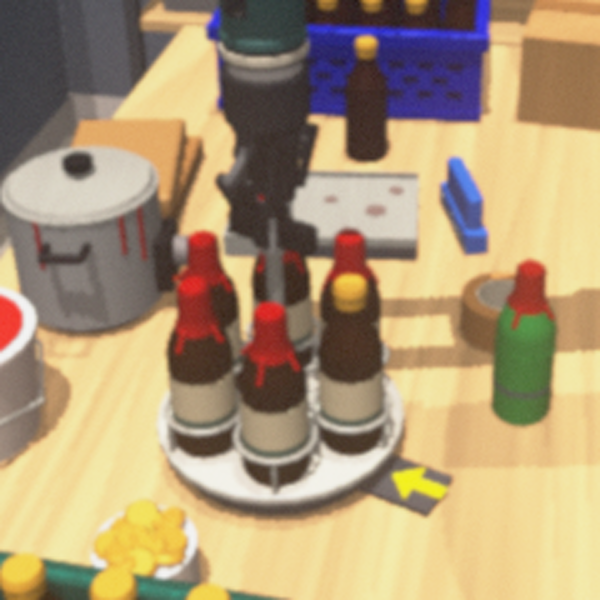

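The bare bottle is at about 160.5° and the arrow at about 160.4°. All bottles are standing, and the handle is gripped and still. Handing in.

```bash
python3 -c "
from plant import *
print(close_job())"
```

```text
the job is handed in; nothing more can be done
None
```

The job is done and handed in at about 22 s of robot time; no verdict was reported.

- **Wax chips:** One pass with the blue block swept all four chips into the trough. The top view afterwards showed four chips in the trough and the plate clear. The fingers never touched the chips.
- **Scraper block:** It stands upright on the bench at its starting place.
- **Turntable:** I turned it about 148° clockwise in one gentle grip on the bar handle. My first stop was about 2.5° short, so I corrected it.
- **Final position:** The last top view puts the bare, gold-capped bottle at about 160.5°, averaged over three bottle caps, and the arrow at about 160.4°. The gold cap alone reads 159.6°, so take this as good to about 1°.
- **Other checks:** The gripper is still closed on the handle at a gap of about 17 mm, with a steady side force of about 5 N. All the bottles are standing, and the other things look unmoved in the last side picture.
- **Arrow size:** The arrow measures about 50 mm long in the pictures, against the 35 mm in the description. I used its direction from the axis, which agreed across the views to about 1°.

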